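# Clear the stuck stopper from the tilting syringe barrel

## Task

A stopper is wedged at the bottom of the clear syringe barrel that leans over in its stand. Tip the barrel upright against its stop, then take the long plain push rod from the rack (not the short one, nor the one with a thick sleeve) and push it all the way down the barrel, so that the stopper drops into the tray underneath. Leave the rod standing in the upright barrel with its collar resting on the barrel's mouth.

Things in the scene. Friction and masses are not known exactly. Their poses are not given: they have to be found in the camera images.
- stand: Fixed stand: two perforated aluminium posts 115 mm high at y = +-65 mm (20 mm thick, 50 mm in x), a white tray between them (115 x 98 mm in x, y; floor 6, rim 28 mm high), a clear barrel pivoted between the posts. Origin: centre of the base's underside, on the bench; z up. Pivot axis: along y, 75 mm above the origin. The leaning mouth is on the -x side, which roughly faces the robot.
- barrel (a joint): Lean of the barrel, rad: 0 upright against a rigid stop, grows to 1.0 as the mouth goes to the stand's -x. Stays where left; pushing near the mouth to +x with 2 to 8 N rights it. The mouth rises as it comes up, so follow its arc: a level push can bind by friction against the rim.
- mouth (a point): Centre of the barrel's mouth, 72 mm from the pivot; z along the barrel, out of it. When upright it is 147 mm above the stand's origin. The barrel reaches 86 mm down from here: outside 40 mm, bore 36 mm; its top 16 mm flare to 54 mm outside, 50 mm inside. White blocks join its lower part to the posts.
- rod: Long plain push rod, 80 g: shank 18 mm thick, 105 mm long, then white collar (54 mm wide, 6 thick), then handle 22 mm thick, 45 long. Origin: centre of its foot; z up to the handle. Stands 35 mm deep in any of 3 sockets, 80 mm apart, of a 45 mm high grey block, beside a short rod (62 mm shank) and one with a 42 mm thick sleeve. Collar on the upright mouth: foot 42 mm above the bench.
- plug: The stopper: black rubber cylinder, 24 mm across, 16 mm high, 20 g, loose in the barrel's bottom near the pivot axis, on two stiff lips that close the lower end. Origin: centre of one flat end. A push down of 5 to 12 N folds the lips; it falls into the tray and they stay open.

How it is judged:
By the outcome, as a careful person would: the job done as asked, in the order asked, and still so for the second after the job is handed in, with the robot touching nothing.
It also fails if it takes over 61 s, if anything falls off the work surface, if the arm or the gripper's body presses on something with over 40 N, if the wrist force passes 120 N, or if a joint passes its speed limit or range.

## Robot

A 7-joint arm with a two-finger parallel gripper is mounted at the origin on the work surface. World frame = base frame: x ahead of the robot, y to its left, z up, the work surface at z = 0. Lengths are in m, angles in degrees, forces in N, time in s.
With the tool pointing down it reaches from about 0.4 to 0.85 m from the base axis. Payload 4.4 kg.
Tool frame: the origin (TCP) lies at the very end of the fingers, on their centre line; the grasp point (between the pads) lies 19 mm behind it; z points along the fingers, y is the direction in which the jaws open and shut (so a half turn about z gives the same grasp; the last joint's range is limited). The gripper opens to 94 mm and grips with 3 to 60 N. Pads are 16 mm wide; open, the fingers measure 119 mm over their backs; the gripper's body (75 mm by 177 mm) begins 78 mm behind the grasp point.
Start: joints at [60.688, 36.005, 2.206, 86.941, -1.547, 57.084, -1.146], TCP at [0.28, -0.586, 0.18] pointing down, gripper open.
Joint ranges: [-175.42, 175.42], [-21.48, 121.26], [-71.46, 75.88], [10.55, 141.38], [-63.04, 243.04], [13.31, 113.54], [-168.57, 168.57]. Speed limits (degrees/s): [147.25, 147.25, 180, 180, 180, 180, 180].

## Interface

Orientations are given as a 3x3 rotation matrix whose columns are the frame's x, y, z axes.
In Python, from cell import readout, snapshot, get_calibration, ticket, nets gives the robot as it stands.
- The arm moves only by the tool step_arm, never from a script. Its argument "steps" is a list of rows, each an object with "rot": the turn, a rotation vector about the world's x, y, z in degrees, a list of three; "offset": the shift along the world's x, y, z in m, a list of three; "jaw": the finger opening in m, from 0 to 0.094. In form: [{"rot": [rx, ry, rz], "offset": [tx, ty, tz], "jaw": jaw}, ...]. A call has 1 to 8 rows; each row is the pose to reach, as a shift and turn from the pose commanded when the call began; what a row does not reach only later rows make up. A row lasts 1/8 s, in which the tool goes at most 62.5 mm and 10.7 degrees, less where a joint would pass 70% of its speed; a pose out of reach is approached as far as the arm can. A call with a gripper value outside its range is refused whole. The fingers move at their own pace and stop on an object; "force" is the grip in N (left out, the last holds). Time passes only in rows, so rows that repeat a pose let the fingers close. It gives the time, the measured TCP pose, the force and the opening at its end, in the units of the state.
- readout.get_obs(): the state, without advancing time (a new reading comes with each control period).
- snapshot(name): name is "scene" or "top" or "wrist"; returns (picture, depth): 480x640x3 uint8, red, green, blue; 480x640 float32, m along the optical axis (not along the pixel's ray), 0 where there is no reading.
- get_calibration(name): a dict with "K" (3x3 intrinsics, pixels), "world_from_camera" (4x4, takes a point from camera to world coordinates); the wrist camera has in their place "T_tool_cam" (4x4, takes a point from camera to tool coordinates, whose origin is the TCP and whose axes are the flange's). Camera axes: x right, y down, z forward; pixel columns grow to the right and rows downward; lengths in m; the calibration is good to about 2 mm. A picture is of the moment at which its call begins: read the wrist's pose just before it. get_calibration takes no time and is no camera call.
- ticket.finish_job(): hands the job in, once; it reports no verdict.
Trained networks look in the newest picture that a camera, given by its name, has taken for a name from the list of things; names that differ only in an ending like _2 or _b are one class to them, and where a whole thing is asked for, a point or a joint stands for the part that bears it (a point fixed in the world has none). Each returns a list of dicts, best first, with "conf" (0 to 1); they miss things now and then, are a little off and sometimes report something else, mostly with a low value. They report only what shows in the picture. A call takes as long as a camera call.
- nets.boxes_of(camera, label): "box" ([left, top, right, bottom] in pixels, round what is visible of it).
- nets.mark_of(camera, label): "location" ([column, row] in pixels: a listed point, or the origin of a listed thing).
The state is a dict: "clock": time; "joints": joint angles; "qd": joint speeds; "joint_torque": joint torques, N m; "ee_pos": TCP position; "eef_rot": TCP orientation; "contact_force": force on the tool from outside, world axes, zero at the start; "moment": the same for the moment, N m; "finger_gap": finger opening in m.
Only numpy, scipy, OpenCV 4.12 (cv2) and the standard library are available. Lean on these libraries where they do the work, as an engineer would, in place of code of your own. Each camera call takes 0.05 s, during which the arm holds its last target.

## Working session

There is one attempt and no reset: what is moved stays moved. The work goes in short steps, Python scripts to look and compute and a tool call to move; the robot and the scene stay as the last step left them, time stands still between calls to the robot, and variables do not carry over. Pictures are saved under pics/ and viewed, and the job is handed in when it is done.

Besides the shell and the picture viewer there is one more tool, called after "Call:" in YAML: its name, and indented under it one key for each argument. step_arm: Moves the arm, as the interface text tells. Its arguments: {"type":"object","properties":{"steps":{"type":"array","items":{"type":"object","properties":{"rot":{"type":"array","items":{"type":"number"}},"offset":{"type":"array","items":{"type":"number"}},"jaw":{"type":"number"}}}},"force":{"type":"number"}},"required":["steps"]}

```bash
mkdir -p pics; cat > h.py <<'E'
import numpy as np, cv2
from cell import readout, snapshot, get_calibration, ticket, nets
def save(n,p): cv2.imwrite(f'pics/{n}.png', cv2.cvtColor(p,cv2.COLOR_RGB2BGR))
def cam(name,obs=None):
    c=get_calibration(name); K=np.array(c['K'])
    if 'world_from_camera' in c: T=np.array(c['world_from_camera'])
    else:
        o=obs or readout.get_obs(); W=np.eye(4); W[:3,:3]=o['eef_rot']; W[:3,3]=o['ee_pos']; T=W@np.array(c['T_tool_cam'])
    return K,T
def world(K,T,d):
    v,u=np.mgrid[:d.shape[0],:d.shape[1]]
    P=np.stack([(u-K[0,2])/K[0,0]*d,(v-K[1,2])/K[1,1]*d,d],-1)
    return P@T[:3,:3].T+T[:3,3]
def proj(K,T,p):
    q=(np.asarray(p)-T[:3,3])@T[:3,:3]; return q[...,:2]/q[...,2:]*[K[0,0],K[1,1]]+[K[0,2],K[1,2]]
E
python3 - <<'E'
from h import *
for n in ['scene','top']:
    p,d=snapshot(n); save(n+'0',p); np.save(n+'0.npy',d)
    for l in ['stand','barrel','rod','plug']:
        print(n,l,[(b['box'],round(b['conf'],2)) for b in nets.boxes_of(n,l)][:3])
    for l in ['stand','mouth','rod']:
        print(n,l,[(b['location'],round(b['conf'],2)) for b in nets.mark_of(n,l)][:3])
print(readout.get_obs())
E
```

```text
scene stand [([133.4, 293.1, 283.7, 438.6], 0.6)]
scene barrel [([157.3, 295.3, 240.9, 377.5], 0.85)]
scene rod [([412.6, 135.2, 439.8, 190.8], 0.85)]
scene plug []
scene stand [([208.8, 364.0], 0.57)]
scene mouth [([178.2, 307.2], 0.92), ([416.7, 200.7], 0.46)]
scene rod [([416.5, 203.4], 0.55)]
top stand [([407.0, 184.3, 521.6, 275.7], 0.56)]
top barrel [([432.7, 203.6, 503.6, 249.7], 0.94)]
top rod [([145.4, 223.7, 187.6, 257.7], 0.78), ([432.5, 200.2, 503.4, 248.3], 0.49)]
top plug [([459.1, 219.3, 475.8, 229.3], 0.61)]
top stand [([452.4, 226.7], 0.57)]
top mouth [([472.2, 228.4], 0.88)]
top rod [([183.6, 250.6], 0.85), ([472.2, 230.1], 0.72)]
{'clock': 0.8, 'joints': array([60.68782414, 36.00260141,  2.20658343, 86.94182822, -1.54746373,
       57.08449729, -1.14552743]), 'qd': array([ 0.09317518, -0.03886497, -0.02207849, -0.00956896,  0.03230657,
       -0.04931769,  0.04646396]), 'joint_torque': array([-5.74664114e-05, -5.49530447e+01,  1.14267915e+00, -1.86941975e+01,
       -5.23488654e-02,  1.54877279e-02,  1.85176214e-05]), 'ee_pos': array([ 0.28028592, -0.58646614,  0.17999525]), 'eef_rot': array([[ 9.02282862e-01,  4.31144563e-01,  3.96849999e-05],
       [ 4.31144563e-01, -9.02282863e-01,  4.62278006e-06],
       [ 3.78001818e-05,  1.29389167e-05, -9.99999999e-01]]), 'contact_force': array([ 0.4763277 , -0.52845947, -0.14848462]), 'moment': array([ 0.03234821,  0.00022256, -0.05920086]), 'finger_gap': 0.09359637532852608}
```

View pics/scene0.png

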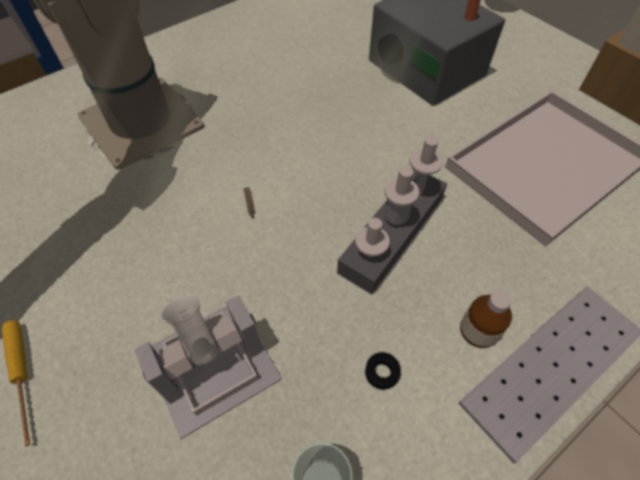

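View pics/top0.png

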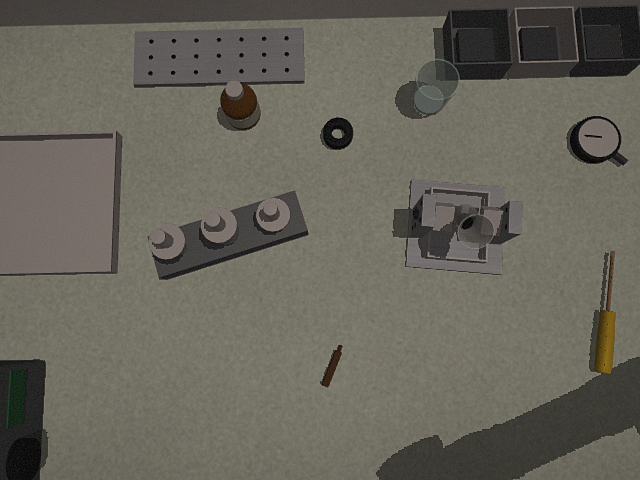

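The rack has three rods: top-view collars are at (167,242), (218,226) and (272,215). The middle one looks sleeved and the last one short, so the nets' pick of the leftmost is plausible. Next I'll measure.

```bash
python3 - <<'E'
from h import *
d=np.load('top0.npy'); K,T=cam('top'); W=world(K,T,d)
print('cam top',T[:3,3])
for n,(l,t,r,b) in dict(A=(140,215,192,265),B=(195,200,242,250),C=(248,190,295,240)).items():
    w=W[t:b,l:r].reshape(-1,3); w=w[d[t:b,l:r].ravel()>0]
    h=np.sort(w[:,2]); print(n,'hist',np.histogram(w[:,2],bins=np.arange(-.01,.2,.01))[0])
    top=w[w[:,2]>h[-1]-.008]; print(' handle top',np.median(top[:,2]),(top.min(0)+top.max(0))/2,len(top))
    zc=h[-1]-.045
    c=w[abs(w[:,2]-zc)<.006]; print(' collar',len(c),(c.min(0)+c.max(0))/2,c.max(0)-c.min(0))
# rack
w=W[180:285,140:315].reshape(-1,3); m=abs(w[:,2]-.045)<.006; print('rack', cv2.minAreaRect(w[m][:,:2].astype(np.float32)*1000))
# stand
w=W[165:290,390:535].reshape(-1,3)
print(np.histogram(w[:,2],bins=np.arange(-.01,.2,.01))[0])
m=abs(w[:,2]-.115)<.004; q=w[m]; print('posts',cv2.minAreaRect(q[:,:2].astype(np.float32)*1000),len(q))
m=(w[:,2]>.002)&(w[:,2]<.009);print('base',cv2.minAreaRect(w[m][:,:2].astype(np.float32)*1000))
K2,T2=cam('scene');print('cam scene',T2[:3,3])
# mouth triangulation
def ray(K,T,uv):
    v=np.array([(uv[0]-K[0,2])/K[0,0],(uv[1]-K[1,2])/K[1,1],1]);v=T[:3,:3]@v;return T[:3,3],v/np.linalg.norm(v)
A=np.zeros((3,3));b=np.zeros(3)
rs=[ray(K,T,(472.2,228.4)),ray(K2,T2,(178.2,307.2))]
for o,v in rs:
    P=np.eye(3)-np.outer(v,v);A+=P;b+=P@o
x=np.linalg.solve(A,b);print('mouth',x,[np.linalg.norm((np.eye(3)-np.outer(v,v))@(x-o)) for o,v in rs])
# zoom
p=cv2.imread('pics/top0.png')[165:290,390:535]; cv2.imwrite('pics/top0z.png',cv2.resize(p,None,fx=5,fy=4.8,interpolation=cv2.INTER_CUBIC))
p=cv2.imread('pics/scene0.png')[120:300,330:460]; cv2.imwrite('pics/scene0z.png',cv2.resize(p,None,fx=3.3,fy=3.3,interpolation=cv2.INTER_CUBIC))
E
```

```text
cam top [0.4016309  0.06928285 0.93818713]
A hist [773 204   0   0  13 553   3   0   0   0   0   0 401 347  30  35  29 194
   0   0]
 handle top 0.16475799020200244 [0.53027143 0.30133289 0.16456918] 191
 collar 698 [0.52980314 0.30133716 0.12345372] [0.05253952 0.05271045 0.01187646]
B hist [404 124   0   0   5 695   6  33  34  19   0   0 405 343  26  27  28 190
   0   0]
 handle top 0.1644978464387195 [0.55297326 0.2248869  0.16394299] 190
 collar 728 [0.55330735 0.22510226 0.12273181] [0.05289051 0.05226063 0.01181178]
C hist [ 281   87    8   10   22 1023    0    0  657   33   19   19   34  147
    0    0    0    0    0    0]
 handle top 0.12164508414995845 [0.57538012 0.14833715 0.12097727] 166
 collar 659 [0.57521527 0.14863891 0.07972588] [0.05359768 0.05204962 0.01160716]
rack ((552.9298706054688, 225.46163940429688), (71.0329360961914, 250.4394989013672), 16.46533203125)
[6379 7081  253  503   67   48   63  124  406  700  571  459  835  295
  171   95    9    0    0    0]
posts ((552.7039184570312, -152.21214294433594), (149.6007843017578, 69.40982055664062), 83.91614532470703) 586
base ((562.9633178710938, -165.86878967285156), (248.88697814941406, 213.11402893066406), 88.66727447509766)
cam scene [ 0.84989312 -0.16225211  0.67954462]
mouth [ 0.53412517 -0.14714408  0.1418926 ] [np.float64(0.0026197369363195346), np.float64(0.0026197369363194526)]
```

```bash
sleep 1
```

```text
(no output)
```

View pics/top0z.png

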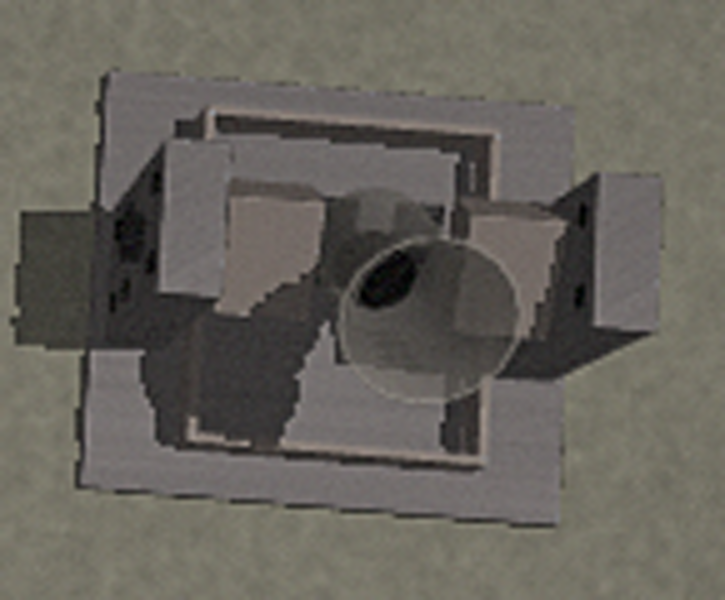

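View pics/scene0z.png

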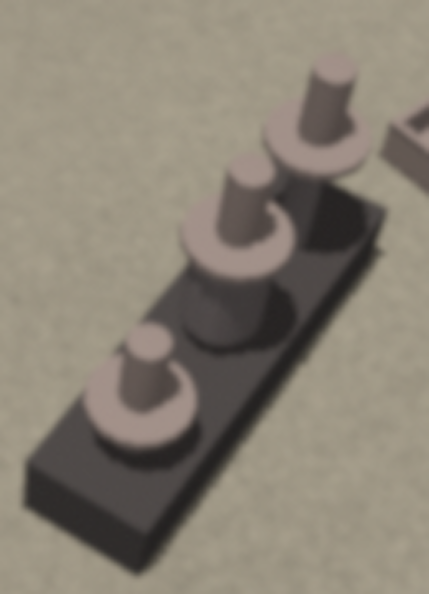

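The zooms confirm it: rod A (far end, leftmost in top view) is long with a thin shank, B is sleeved, C is short. Next is the stand pose from the post tops.

```bash
python3 - <<'E'
from h import *
d=np.load('top0.npy'); K,T=cam('top'); W=world(K,T,d)
def rect(l,t,r,b,z,tol=.004):
    w=W[t:b,l:r].reshape(-1,3); q=w[abs(w[:,2]-z)<tol]; R=cv2.minAreaRect(q[:,:2].astype(np.float32)*1000); print(R,len(q),q[:,2].mean()); return np.array(R[0])
a=rect(418,190,440,232,.115); b=rect(500,195,527,240,.115)
c=(a+b)/2; v=a-b; print('centre',c,'sep',np.linalg.norm(v),'yaw of y axis',np.degrees(np.arctan2(-v[0],v[1])))
# base top corners from picture zoom (scale 5,4.8)
pts=np.array([(105,72),(575,105),(558,525),(78,488)])/[5,4.8]+[390,165]
for z in [.0,.006]:
    for u,vv in pts:
        r=T[:3,:3]@np.array([(u-K[0,2])/K[0,0],(vv-K[1,2])/K[1,1],1]); s=(z-T[2,3])/r[2]; print(z,(T[:3,3]+s*r)[:2])
E
```

```text
((569.5831298828125, -88.6745834350586), (19.642118453979492, 49.299102783203125), 84.03260803222656) 225 0.11219870528794258
((555.6363525390625, -217.4950408935547), (20.18659210205078, 49.742061614990234), 84.16934204101562) 238 0.11218098769486715
centre [ 562.60974121 -153.08481216] sep 129.57323357118298 yaw of y axis -6.179073758255003
0.0 [ 0.64555346 -0.08301292]
0.0 [ 0.62960661 -0.2435159 ]
0.0 [ 0.47959103 -0.22688017]
0.0 [ 0.49624002 -0.06694212]
0.006 [ 0.6439935  -0.08203894]
0.006 [ 0.62814863 -0.24151546]
0.006 [ 0.47909245 -0.22498611]
0.006 [ 0.49563497 -0.06607092]
```

Call:
step_arm:
  steps:
    - {"rot":[0,0,-4],"offset":[0.025,0.055,0],"jaw":0}
    - {"rot":[0,0,-8],"offset":[0.05,0.11,0],"jaw":0}
    - {"rot":[0,0,-12],"offset":[0.075,0.165,0],"jaw":0}
    - {"rot":[0,0,-16],"offset":[0.1,0.22,0],"jaw":0}
    - {"rot":[0,0,-20],"offset":[0.125,0.275,0],"jaw":0}
    - {"rot":[0,0,-24],"offset":[0.15,0.33,0],"jaw":0}
    - {"rot":[0,0,-28],"offset":[0.175,0.385,0],"jaw":0}
    - {"rot":[0,0,-31.6],"offset":[0.198,0.442,0],"jaw":0}
  force: 20

```text
clock: 1.8
ee_pos: [0.4793, -0.1428, 0.1803]
eef_rot: [[0.994, -0.108, 0.001], [-0.108, -0.994, -0.0], [0.001, 0.0, -1.0]]
contact_force: [0.5, -0.5, 0.0]
finger_gap: 0.0176
```

Call:
step_arm:
  steps:
    - {"rot":[0,0,0],"offset":[0,0,0],"jaw":0}
    - {"rot":[0,0,0],"offset":[0,0,-0.036],"jaw":0}
    - {"rot":[0,0,0],"offset":[0,0,-0.072],"jaw":0}
    - {"rot":[0,0,0],"offset":[0,0,-0.072],"jaw":0}

```text
clock: 2.3
ee_pos: [0.476, -0.1449, 0.1063]
eef_rot: [[0.994, -0.107, -0.005], [-0.107, -0.994, 0.001], [-0.005, -0.0, -1.0]]
contact_force: [-0.0, -0.1, 0.0]
finger_gap: 0.0007
```

Call:
step_arm:
  steps:
    - {"rot":[0,0,0],"offset":[0.012,-0.0013,0],"jaw":0}
    - {"rot":[0,0,0],"offset":[0.022,-0.0023,0],"jaw":0}
    - {"rot":[0,0,0],"offset":[0.027,-0.0029,0.0035],"jaw":0}
    - {"rot":[0,0,0],"offset":[0.031,-0.0033,0.007],"jaw":0}
    - {"rot":[0,0,0],"offset":[0.035,-0.0038,0.01],"jaw":0}
    - {"rot":[0,0,0],"offset":[0.039,-0.0042,0.0125],"jaw":0}

```text
clock: 3.05
ee_pos: [0.5175, -0.1487, 0.1208]
eef_rot: [[0.994, -0.106, 0.0], [-0.106, -0.994, -0.0], [0.0, 0.0, -1.0]]
contact_force: [-0.6, 0.0, 0.5]
finger_gap: 0.0008
```

Call:
step_arm:
  steps:
    - {"rot":[0,0,0],"offset":[0.003,-0.0003,0.0018],"jaw":0}
    - {"rot":[0,0,0],"offset":[0.006,-0.0006,0.0032],"jaw":0}
    - {"rot":[0,0,0],"offset":[0.008,-0.0009,0.004],"jaw":0}
    - {"rot":[0,0,0],"offset":[0.008,-0.0009,0.004],"jaw":0}

```text
clock: 3.55
ee_pos: [0.5254, -0.1496, 0.1244]
eef_rot: [[0.994, -0.106, -0.0], [-0.106, -0.994, -0.0], [-0.0, 0.0, -1.0]]
contact_force: [0.5, -0.6, -0.0]
finger_gap: 0.0006
```

```bash
python3 - <<'E'
from h import *
out=[]
for n,(l,t,r,b) in dict(scene=(100,240,320,440),top=(380,150,560,290)).items():
    p,d=snapshot(n); 
    out.append(cv2.resize(p[t:b,l:r],(400,400),interpolation=cv2.INTER_CUBIC))
    print(n,[(b['location'],round(b['conf'],2)) for b in nets.mark_of(n,'mouth')][:2])
save('s1',np.hstack(out))
K,T=cam('top');K2,T2=cam('scene')
print(proj(K,T,[.5625,-.153,.147]),proj(K2,T2,[.5625,-.153,.147]))
E
```

```text
scene [([179.6, 307.4], 0.74)]
top [([472.3, 229.4], 0.53)]
[477.72685839 208.7948948 ] [185.83342226 323.99949702]
```

View pics/s1.png

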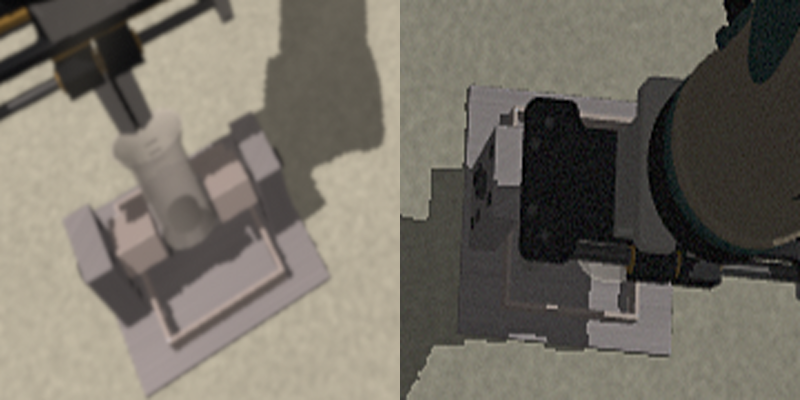

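```bash
python3 - <<'E'
from h import *
K2,T2=cam('scene');K,T=cam('top')
p,d=snapshot('scene'); o=readout.get_obs(); print(o['ee_pos'],o['contact_force'])
x=np.array([.9943,-.106,0]);y=np.array([.106,.9943,0]);c=np.array([.5625,-.153,0]);z=np.array([0,0,1.])
img=cv2.resize(p[240:440,100:320],None,fx=3.6,fy=3,interpolation=cv2.INTER_CUBIC)
def dot(P,col):
    u=(proj(K2,T2,P)-[100,240])*[3.6,3]; cv2.circle(img,tuple(int(i) for i in u),3,col,-1)
for sy in(-1,1):
    for a in(-.025,.025):
        for b in(.055,.075): dot(c+a*x+sy*b*y+.115*z,(255,0,0))
dot(o['ee_pos'],(0,255,0))
for t,col in((0.41,(255,255,0)),(0,(0,0,255))):
    ax=-np.sin(t)*x+np.cos(t)*z; e=np.cos(t)*x+np.sin(t)*z
    for f in np.linspace(0,2*np.pi,20): dot(c+.075*z+.072*ax+.027*(np.cos(f)*e+np.sin(f)*y),col)
save('s2',img); W=world(K2,T2,d)
E
```

```text
[ 0.52516162 -0.14959863  0.12442671] [-0.16776577 -0.22444738  0.556437  ]
```

View pics/s2.png

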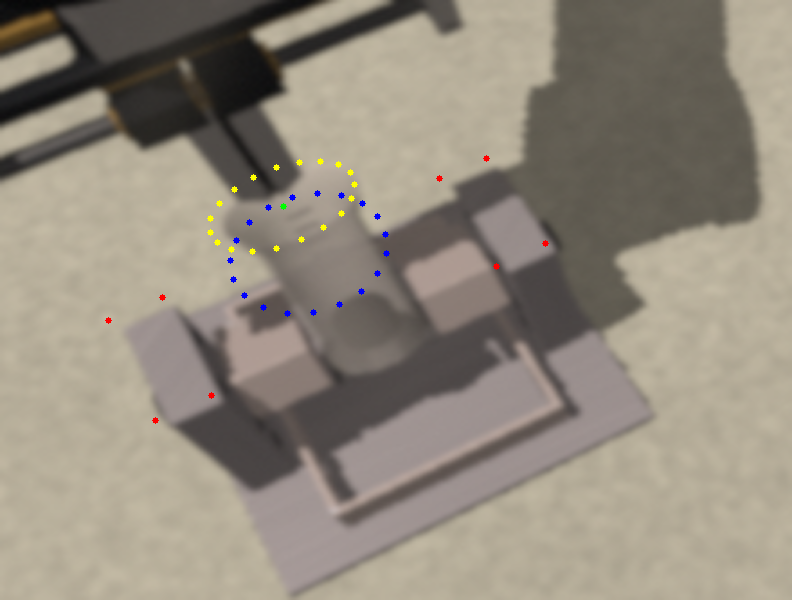

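```bash
python3 - <<'E'
from h import *
a=cv2.imread('pics/scene0.png')[270:400,130:290]
p,d=snapshot('scene'); b=cv2.cvtColor(p,cv2.COLOR_RGB2BGR)[270:400,130:290]
cv2.imwrite('pics/cmp.png',cv2.resize(np.hstack([a,b]),None,fx=2.5,fy=4,interpolation=cv2.INTER_CUBIC))
E
```

```text
(no output)
```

View pics/cmp.png

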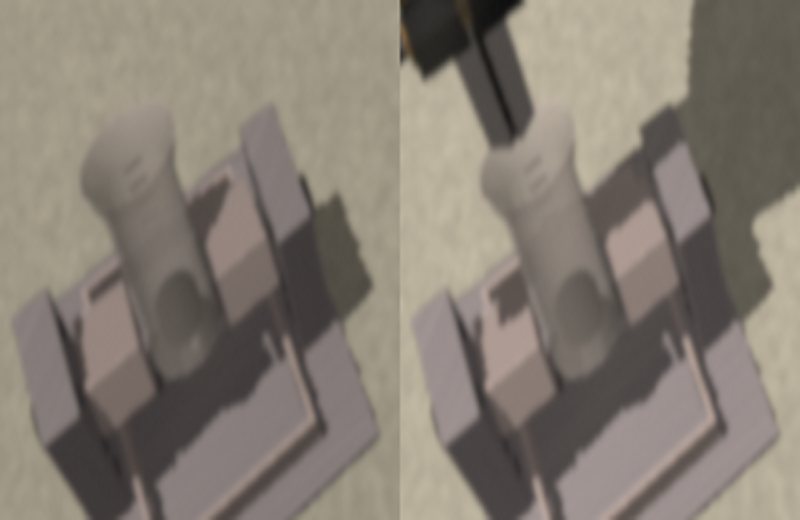

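```bash
python3 - <<'E'
from h import *
K,T=cam('top');K2,T2=cam('scene')
x=np.array([.9943,-.106,0]);y=np.array([.106,.9943,0]);c=np.array([.5625,-.153,0]);z=np.array([0,0,1.])
for t in (.3,.4,.5,.6,.7,.8):
    m=c+.075*z+.072*(-np.sin(t)*x+np.cos(t)*z); print(t,m.round(3),proj(K,T,m).round(1),proj(K2,T2,m).round(1))
d=np.load('top0.npy');W=world(K,T,d); s=W[190:260,440:500].reshape(-1,3); q=s[s[:,2]>.118]; L=np.c_[(q-c)@x,(q-c)@y,q[:,2]]
print(len(L),L.min(0),L.max(0)); 
hi=q[q[:,2]>.14]; print(np.c_[(hi-c)@x,(hi-c)@y,hi[:,2]][:12].round(4))
img=cv2.resize(cv2.imread('pics/top0.png')[190:260,440:510],None,fx=8,fy=8,interpolation=cv2.INTER_CUBIC)
for t,col in((.4,(0,255,255)),(.6,(0,255,0)),(.8,(0,0,255))):
    ax=-np.sin(t)*x+np.cos(t)*z; e=np.cos(t)*x+np.sin(t)*z
    for f in np.linspace(0,2*np.pi,30):
        u=(proj(K,T,c+.075*z+.072*ax+.027*(np.cos(f)*e+np.sin(f)*y))-[440,190])*8; cv2.circle(img,tuple(int(i) for i in u),2,col,-1)
cv2.imwrite('pics/t3.png',img)
E
```

```text
0.3 [ 0.541 -0.151  0.144] [476.5 223.7] [180.1 311.8]
0.4 [ 0.535 -0.15   0.141] [475.9 228.6] [178.6 308.6]
0.5 [ 0.528 -0.149  0.138] [475.1 233.4] [177.4 305.7]
0.6 [ 0.522 -0.149  0.134] [474.3 238. ] [176.3 303.4]
0.7 [ 0.516 -0.148  0.13 ] [473.3 242.3] [175.6 301.5]
0.8 [ 0.511 -0.148  0.125] [472.3 246.4] [175.1 300.2]
637 [-0.18351413 -0.02733179  0.11803239] [-9.16923343e-04  2.03963715e-01  9.38187135e-01]
[[-0.1835  0.204   0.9382]
 [-0.1835  0.204   0.9382]
 [-0.1835  0.204   0.9382]
 [-0.1835  0.204   0.9382]
 [-0.1835  0.204   0.9382]
 [-0.1835  0.204   0.9382]
 [-0.1835  0.204   0.9382]
 [-0.1835  0.204   0.9382]
 [-0.1835  0.204   0.9382]
 [-0.0089  0.0047  0.1512]
 [-0.0083  0.0027  0.149 ]
 [-0.0085  0.0017  0.1507]]
```

View pics/t3.png

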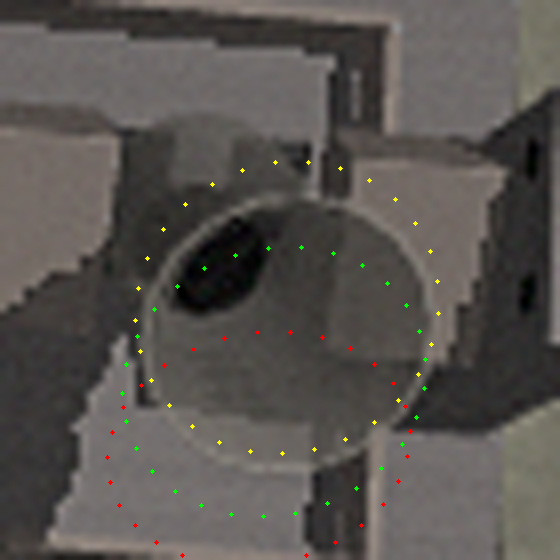

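```bash
python3 - <<'E'
from h import *
o=readout.get_obs(); p,d=snapshot('wrist'); K,T=cam('wrist',o); save('w1',p); print(T.round(3)); W=world(K,T,d)
print(proj(K,T,o['ee_pos']))
print([(b['location'],round(b['conf'],2)) for b in nets.mark_of('wrist','mouth')][:2])
E
```

```text
[[-0.106 -0.96  -0.259  0.602]
 [-0.994  0.103  0.027 -0.158]
 [ 0.     0.26  -0.966  0.33 ]
 [ 0.     0.     0.     1.   ]]
[317.77047297 274.32220074]
[([316.2, 268.2], 0.61)]
```

View pics/w1.png

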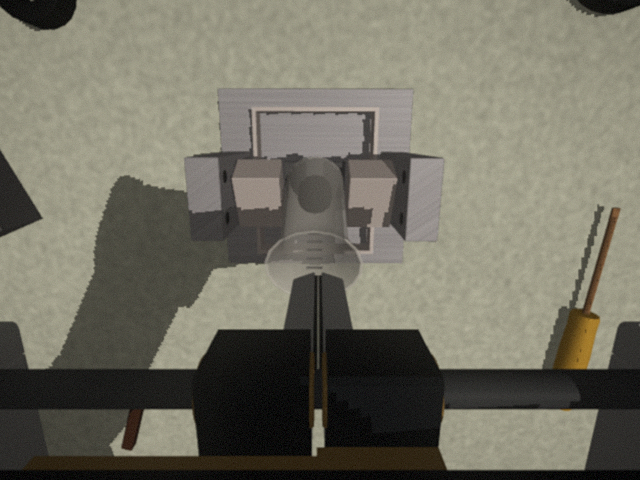

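```bash
python3 - <<'E'
from h import *
o=readout.get_obs(); K,T=cam('wrist',o)
x=np.array([.9943,-.106,0]);y=np.array([.106,.9943,0]);c=np.array([.5625,-.153,0]);z=np.array([0,0,1.])
img=cv2.imread('pics/w1.png')
def dot(P,col): 
    u=proj(K,T,P); cv2.circle(img,tuple(int(round(i)) for i in u),1,col,-1)
for t,col in((.3,(255,0,0)),(.45,(0,255,255))):
    ax=-np.sin(t)*x+np.cos(t)*z; e=np.cos(t)*x+np.sin(t)*z
    for f in np.linspace(0,2*np.pi,30): dot(c+.075*z+.072*ax+.027*(np.cos(f)*e+np.sin(f)*y),col)
for sy in(-1,1):
    for a in(-.025,.025):
        for b in(.055,.075): dot(c+a*x+sy*b*y+.115*z,(0,0,255))
dot(o['ee_pos'],(0,255,0))
cv2.imwrite('pics/w1z.png',cv2.resize(img[80:300,170:450],None,fx=2.8,fy=2.7,interpolation=cv2.INTER_CUBIC))
E
```

```text
(no output)
```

View pics/w1z.png

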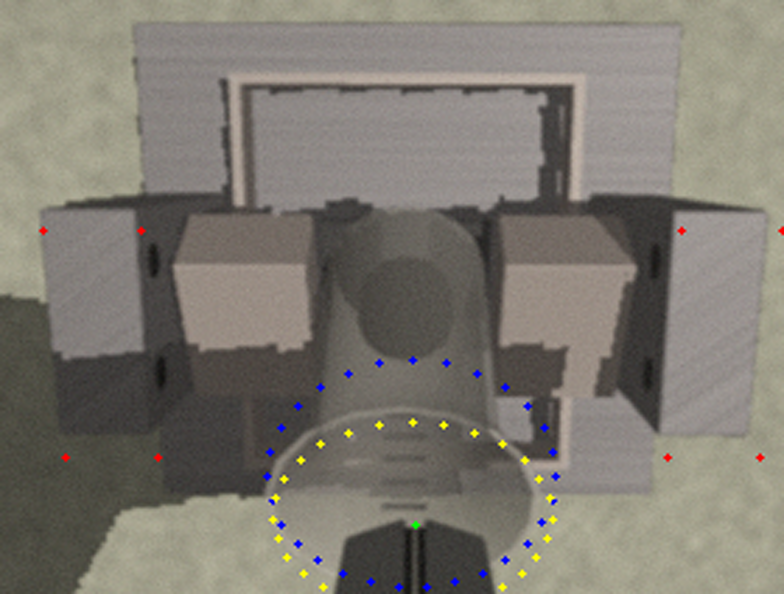

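The wrist view shows the lean unchanged, about 0.45 rad. The fingertip, at (317,275), sits inside the mouth ring instead of behind it. The inner +x wall works for righting too, so I'll push on from here gently.

Call:
step_arm:
  steps:
    - {"rot":[0,0,0],"offset":[0.004,-0.0004,0.004],"jaw":0}
    - {"rot":[0,0,0],"offset":[0.008,-0.0008,0.008],"jaw":0}
    - {"rot":[0,0,0],"offset":[0.013,-0.0013,0.008],"jaw":0}
    - {"rot":[0,0,0],"offset":[0.018,-0.0019,0.008],"jaw":0}

```text
clock: 4.45
ee_pos: [0.5438, -0.1515, 0.1325]
eef_rot: [[0.994, -0.105, 0.0], [-0.105, -0.994, -0.0], [0.0, 0.0, -1.0]]
contact_force: [-0.5, 0.1, 0.1]
finger_gap: 0.0003
```

```bash
python3 - <<'E'
from h import *
p,d=snapshot('wrist'); save('w2',p[60:360,150:470]); p,d=snapshot('scene'); save('s3',cv2.resize(p[240:440,100:320],None,fx=3,fy=3,interpolation=cv2.INTER_CUBIC))
E
```

```text
(no output)
```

View pics/w2.png

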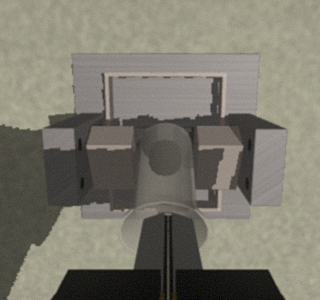

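View pics/s3.png

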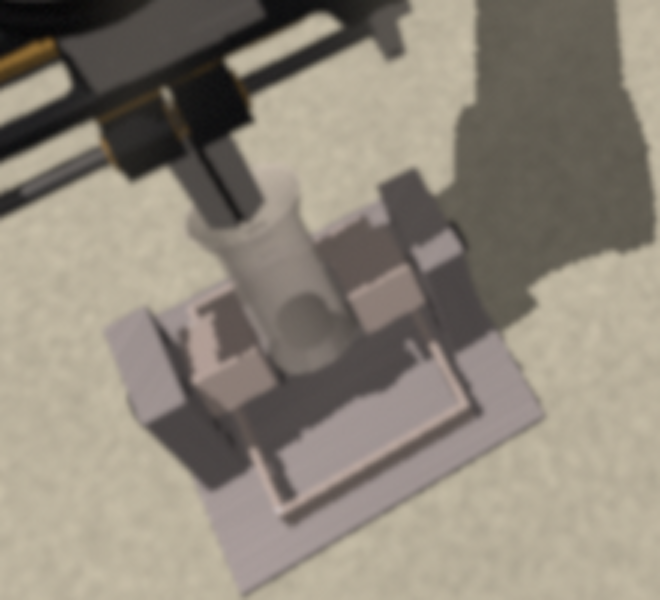

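Call:
step_arm:
  steps:
    - {"rot":[0,0,0],"offset":[0.005,-0.0005,0],"jaw":0}
    - {"rot":[0,0,0],"offset":[0.01,-0.001,0.001],"jaw":0}
    - {"rot":[0,0,0],"offset":[0.014,-0.0015,0.002],"jaw":0}
    - {"rot":[0,0,0],"offset":[0.018,-0.0019,0.002],"jaw":0}

```text
clock: 5.05
ee_pos: [0.5617, -0.1534, 0.1346]
eef_rot: [[0.994, -0.106, 0.0], [-0.106, -0.994, -0.0], [0.0, 0.0, -1.0]]
contact_force: [-0.4, -0.2, 0.2]
finger_gap: 0.0006
```

Call:
step_arm:
  steps:
    - {"rot":[0,0,0],"offset":[0.003,-0.0003,0],"jaw":0}
    - {"rot":[0,0,0],"offset":[0.006,-0.0006,0.001],"jaw":0}

```text
clock: 5.3
ee_pos: [0.5673, -0.154, 0.1354]
eef_rot: [[0.994, -0.106, -0.0], [-0.106, -0.994, 0.0], [-0.0, 0.0, -1.0]]
contact_force: [-0.6, 0.1, -0.8]
finger_gap: 0.0005
```

```bash
python3 - <<'E'
from h import *
a,d=snapshot('wrist'); b,d=snapshot('scene'); save('ws4',np.hstack([cv2.resize(a[60:360,150:470],(400,400)),cv2.resize(b[240:440,100:320],(400,400),interpolation=cv2.INTER_CUBIC)]))
E
```

```text
(no output)
```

View pics/ws4.png

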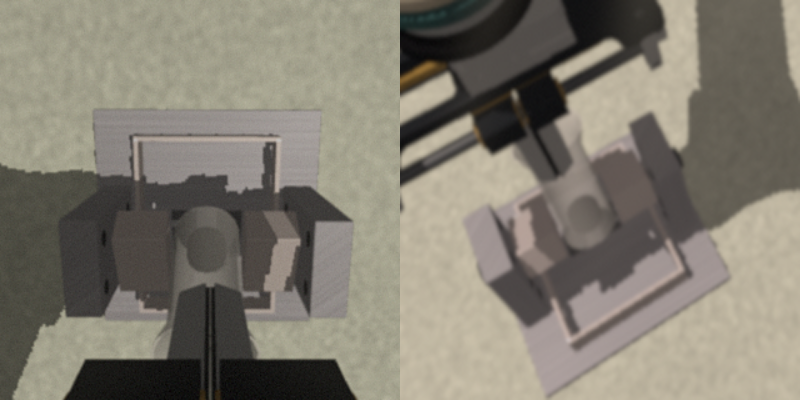

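```bash
python3 - <<'E'
from h import *
x=np.array([.9943,-.106,0]);y=np.array([.106,.9943,0]);c=np.array([.5625,-.153,0])
o=readout.get_obs(); p,d=snapshot('wrist'); K,T=cam('wrist',o); W=world(K,T,d); 
save('w5',cv2.resize(p[180:400,220:420],None,fx=4,fy=2.7,interpolation=cv2.INTER_CUBIC))
L=np.stack([(W-c)@x,(W-c)@y,W[...,2]],-1)
for r in range(200,330,8):
    print(r,[ (tuple((L[r,q]*1000).round().astype(int)) if d[r,q]>0 else None) for q in (285,300,317,335,350)])
# top cam initial local coords along barrel column
d=np.load('top0.npy');K,T=cam('top');W=world(K,T,d);L=np.stack([(W-c)@x,(W-c)@y,W[...,2]],-1)
for r in range(206,252,2): print(r,[tuple((L[r,q]*1000).round().astype(int)) if d[r,q]>0 else None for q in (465,472,476,482,488)])
E
```

```text
200 [(np.int64(29), np.int64(29), np.int64(7)), (np.int64(29), np.int64(16), np.int64(7)), (np.int64(29), np.int64(0), np.int64(7)), (np.int64(29), np.int64(-16), np.int64(7)), (np.int64(28), np.int64(-30), np.int64(5))]
208 [(np.int64(21), np.int64(29), np.int64(5)), (np.int64(21), np.int64(16), np.int64(7)), (np.int64(21), np.int64(0), np.int64(7)), (np.int64(21), np.int64(-16), np.int64(6)), (np.int64(21), np.int64(-30), np.int64(6))]
216 [(np.int64(14), np.int64(30), np.int64(5)), (np.int64(14), np.int64(16), np.int64(7)), (np.int64(28), np.int64(0), np.int64(74)), (np.int64(14), np.int64(-16), np.int64(7)), (np.int64(14), np.int64(-30), np.int64(7))]
224 [(np.int64(6), np.int64(30), np.int64(7)), (np.int64(23), np.int64(12), np.int64(78)), (np.int64(24), np.int64(0), np.int64(83)), (np.int64(21), np.int64(-13), np.int64(70)), (np.int64(24), np.int64(-23), np.int64(83))]
232 [(np.int64(15), np.int64(24), np.int64(73)), (np.int64(18), np.int64(12), np.int64(85)), (np.int64(20), np.int64(0), np.int64(90)), (np.int64(17), np.int64(-13), np.int64(81)), (np.int64(20), np.int64(-23), n
[... 7349 characters left out ...]
(5))]
246 [(np.int64(-53), np.int64(12), np.int64(129)), (np.int64(-51), np.int64(0), np.int64(125)), (np.int64(-51), np.int64(-5), np.int64(126)), (np.int64(-51), np.int64(-13), np.int64(129)), (np.int64(-29), np.int64(-57), np.int64(3))]
248 [(np.int64(-36), np.int64(-18), np.int64(6)), (np.int64(-55), np.int64(1), np.int64(129)), (np.int64(-54), np.int64(-5), np.int64(127)), (np.int64(-33), np.int64(-47), np.int64(4)), (np.int64(-33), np.int64(-56), np.int64(6))]
250 [(np.int64(-39), np.int64(-19), np.int64(3)), (np.int64(-38), np.int64(-31), np.int64(2)), (np.int64(-38), np.int64(-37), np.int64(5)), (np.int64(-37), np.int64(-47), np.int64(5)), (np.int64(-36), np.int64(-56), np.int64(6))]
```

View pics/w5.png

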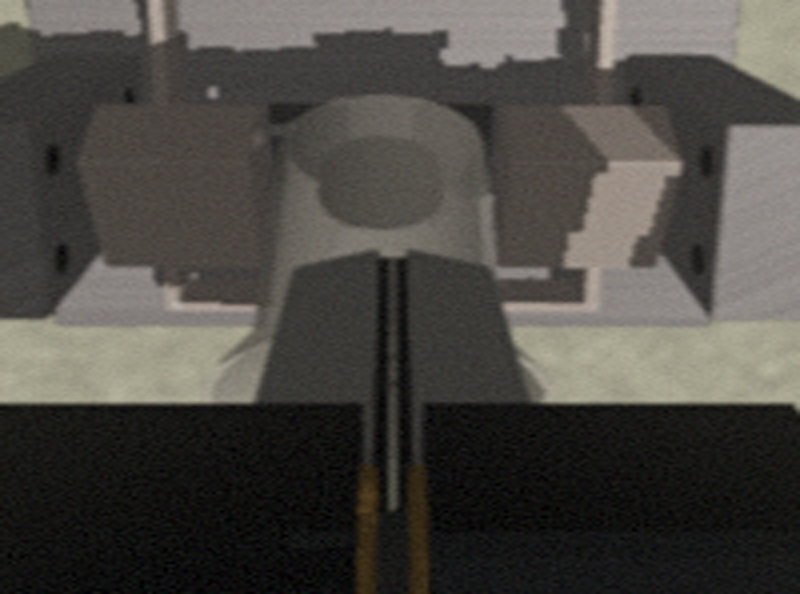

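```bash
python3 - <<'E'
from h import *
x=np.array([.9943,-.106,0]);y=np.array([.106,.9943,0]);c=np.array([.5625,-.153,0])
o=readout.get_obs();print(o['ee_pos'])
p,d=snapshot('scene'); K,T=cam('scene'); W=world(K,T,d); L=np.stack([(W-c)@x,(W-c)@y,W[...,2]],-1)
m=(abs(L[...,0]-.01)<.03)&(abs(L[...,1])<.02)&(L[...,2]>.1)&(L[...,2]<.26)
print(m.sum()); 
dark=p.mean(-1)<80
mm=m&dark; q=L[mm]; print('dark low z',np.percentile(q[:,2],[0,2,5,20,50]), np.median(q,0))
for r in range(290,330,3):
    cs=np.where(m[r])[0]
    if len(cs): print(r,[(int(k),tuple((L[r,k]*1000).round().astype(int).tolist()),int(p[r,k].mean())) for k in cs[::4]])
print('tcp proj',proj(K,T,o['ee_pos']),proj(K,T,o['ee_pos']+[0,0,.035]))
print(get_calibration('wrist')['T_tool_cam'])
E
```

```text
[ 0.56741953 -0.1540123   0.13551672]
1278
dark low z [0.1306784  0.16795951 0.1720582  0.18155337 0.19989453] [ 0.01414676 -0.0009608   0.19989453]
290 [(162, (10, -2, 256), 60)]
302 [(169, (12, -2, 232), 53), (184, (14, 11, 221), 86)]
305 [(169, (14, -4, 229), 53), (176, (14, 2, 223), 57), (180, (15, 6, 220), 76), (184, (14, 10, 215), 77)]
308 [(170, (14, -5, 222), 70), (174, (13, -1, 217), 37), (178, (14, 3, 215), 68), (182, (14, 6, 211), 76), (186, (14, 10, 207), 77)]
311 [(164, (14, -12, 223), 76), (168, (14, -8, 219), 76), (172, (15, -4, 216), 77), (176, (13, -1, 209), 36), (180, (14, 3, 207), 70), (184, (14, 7, 203), 76), (188, (13, 10, 197), 78), (196, (-10, 18, 147), 135)]
314 [(165, (14, -12, 217), 104), (169, (14, -9, 212), 77), (173, (15, -5, 210), 76), (177, (13, -2, 202), 51), (181, (15, 2, 201), 62), (185, (15, 6, 197), 76), (189, (15, 10, 192), 77), (193, (-8, 13, 147), 130), (197, (-11, 17, 137), 134)]
317 [(167, (15, -12, 209), 102), (171, (14, -9, 205), 77), (175, (14, -5, 200), 76), (179, (13, -2, 194), 47), (183, (14, 2, 192), 63), (187, (15, 6, 189), 76), (191, 
[... 704 characters left out ...]
15, 2, 167), 77), (192, (-2, 5, 131), 132), (196, (-2, 9, 126), 139), (200, (-2, 14, 120), 132), (204, (-3, 18, 112), 119)]
329 [(174, (-14, -17, 124), 144), (178, (15, -9, 173), 83), (182, (15, -6, 168), 88), (186, (-3, -3, 129), 115), (190, (-2, 1, 126), 132), (194, (0, 6, 125), 136), (198, (1, 10, 120), 135), (202, (1, 14, 116), 132), (206, (-1, 19, 107), 119)]
tcp proj [189.19135084 331.01645191] [182.29331492 319.52063   ]
[[-5.96419738e-04 -9.65598083e-01 -2.60038431e-01  7.69780214e-02]
 [ 9.99999698e-01 -7.05446615e-04  3.25945442e-04 -6.94257811e-05]
 [-4.98175525e-04 -2.60038158e-01  9.65598213e-01 -2.05319303e-01]
 [ 0.00000000e+00  0.00000000e+00  0.00000000e+00  1.00000000e+00]]
```

Two cameras' depth agree on an important point: the finger ends are at z≈0.167 while the reported TCP is 0.135. The real finger ends are about 32 mm higher than reported, so I have been passing above the barrel. The barrel itself leans about 0.47. I'll go back and lower accordingly.

Call:
step_arm:
  steps:
    - {"rot":[0,0,0],"offset":[0,0,0.012],"jaw":0}
    - {"rot":[0,0,0],"offset":[-0.047,0.005,0.012],"jaw":0}
    - {"rot":[0,0,0],"offset":[-0.096,0.01,0.012],"jaw":0}
    - {"rot":[0,0,0],"offset":[-0.096,0.01,0.012],"jaw":0}
    - {"rot":[0,0,0],"offset":[-0.096,0.01,-0.02],"jaw":0}
    - {"rot":[0,0,0],"offset":[-0.096,0.01,-0.0495],"jaw":0}
    - {"rot":[0,0,0],"offset":[-0.096,0.01,-0.0495],"jaw":0}

```text
clock: 6.38
ee_pos: [0.4713, -0.1438, 0.0851]
eef_rot: [[0.994, -0.105, -0.002], [-0.105, -0.994, 0.001], [-0.002, -0.0, -1.0]]
contact_force: [-0.6, 0.3, 0.2]
finger_gap: 0.0003
```

Call:
step_arm:
  steps:
    - {"rot":[0,0,0],"offset":[0.015,-0.0016,0],"jaw":0}
    - {"rot":[0,0,0],"offset":[0.026,-0.0028,0.001],"jaw":0}
    - {"rot":[0,0,0],"offset":[0.031,-0.0033,0.004],"jaw":0}
    - {"rot":[0,0,0],"offset":[0.035,-0.0037,0.007],"jaw":0}

```text
clock: 6.88
ee_pos: [0.5054, -0.1477, 0.0932]
eef_rot: [[0.994, -0.106, -0.002], [-0.106, -0.994, 0.0], [-0.002, -0.0, -1.0]]
contact_force: [-2.6, 0.1, -1.3]
finger_gap: 0.0009
```

```bash
python3 - <<'E'
from h import *
a,d=snapshot('wrist'); b,d=snapshot('scene'); save('ws5',np.hstack([cv2.resize(a[60:360,150:470],(400,400)),cv2.resize(b[240:440,100:320],(400,400),interpolation=cv2.INTER_CUBIC)]))
E
```

```text
(no output)
```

View pics/ws5.png

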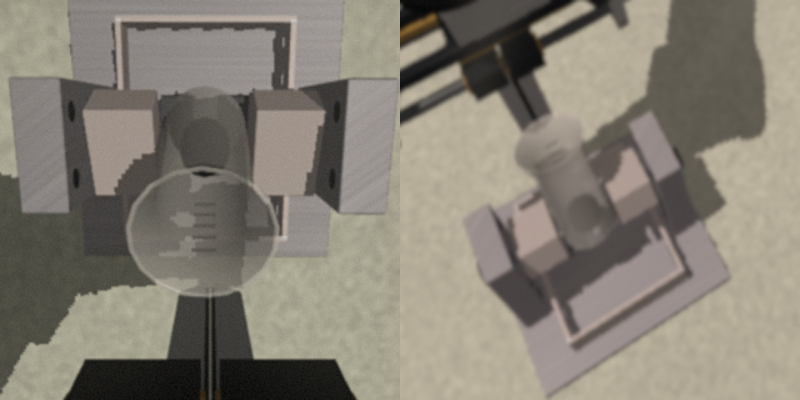

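Now it is in true contact at 2.6 N, with the fingers behind the rim. Continuing along the arc.

Call:
step_arm:
  steps:
    - {"rot":[0,0,0],"offset":[0.005,-0.0005,0.0032],"jaw":0}
    - {"rot":[0,0,0],"offset":[0.01,-0.001,0.006],"jaw":0}
    - {"rot":[0,0,0],"offset":[0.014,-0.0015,0.008],"jaw":0}
    - {"rot":[0,0,0],"offset":[0.018,-0.0019,0.01],"jaw":0}

```text
clock: 7.48
ee_pos: [0.5238, -0.1495, 0.1034]
eef_rot: [[0.994, -0.106, -0.001], [-0.106, -0.994, 0.0], [-0.001, -0.0, -1.0]]
contact_force: [-4.7, 0.5, 2.7]
finger_gap: 0.0002
```

Call:
step_arm:
  steps:
    - {"rot":[0,0,0],"offset":[0.003,-0.0003,0.001],"jaw":0}
    - {"rot":[0,0,0],"offset":[0.005,-0.0005,0.002],"jaw":0}

```text
clock: 7.72
ee_pos: [0.5298, -0.1501, 0.1051]
eef_rot: [[0.994, -0.105, 0.001], [-0.105, -0.994, -0.0], [0.001, 0.0, -1.0]]
contact_force: [-3.1, 0.3, 2.4]
finger_gap: 0.0005
```

Call:
step_arm:
  steps:
    - {"rot":[0,0,0],"offset":[0.002,-0.0002,0.0003],"jaw":0}
    - {"rot":[0,0,0],"offset":[0.003,-0.0003,0.0005],"jaw":0}

```text
clock: 7.98
ee_pos: [0.5303, -0.1501, 0.1052]
eef_rot: [[0.994, -0.106, -0.004], [-0.106, -0.994, 0.001], [-0.004, -0.0, -1.0]]
contact_force: [-8.5, 0.2, 4.8]
finger_gap: 0.0004
```

```bash
python3 - <<'E'
from h import *
a,d=snapshot('wrist'); b,d=snapshot('scene'); save('ws6',np.hstack([cv2.resize(a[60:360,150:470],(400,400)),cv2.resize(b[240:440,100:320],(400,400),interpolation=cv2.INTER_CUBIC)]))
E
```

```text
(no output)
```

View pics/ws6.png

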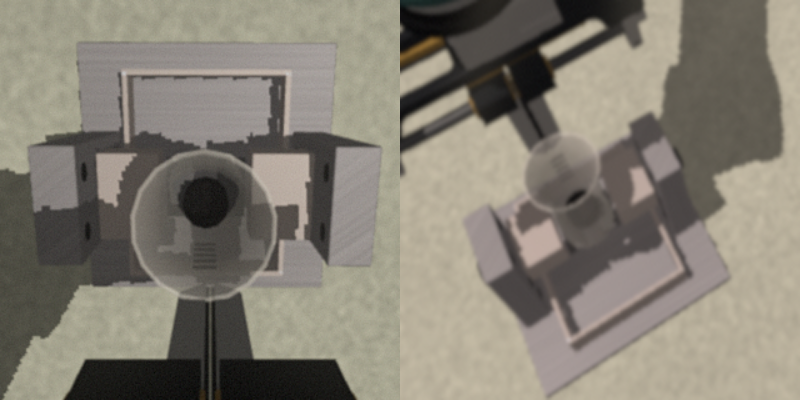

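Call:
step_arm:
  steps:
    - {"rot":[0,0,0],"offset":[0.002,-0.0002,0.0005],"jaw":0}
    - {"rot":[0,0,0],"offset":[0.002,-0.0002,0.0005],"jaw":0}

```text
clock: 8.32
ee_pos: [0.5303, -0.1501, 0.1053]
eef_rot: [[0.994, -0.106, -0.007], [-0.106, -0.994, 0.001], [-0.008, -0.001, -1.0]]
contact_force: [-9.2, 0.4, 5.2]
finger_gap: 0.0003
```

Rigid: a further 2 mm command gave no motion, 9 N. The stop position implies the stand centre is at x≈0.565. I'll back off, rise, open and look.

Call:
step_arm:
  steps:
    - {"rot":[0,0,0],"offset":[-0.02,0.002,0],"jaw":0}
    - {"rot":[0,0,0],"offset":[-0.04,0.004,0],"jaw":0}
    - {"rot":[0,0,0],"offset":[-0.04,0.03,0.05],"jaw":0.094}
    - {"rot":[0,0,0],"offset":[-0.04,0.07,0.09],"jaw":0.094}
    - {"rot":[0,0,0],"offset":[-0.04,0.13,0.1],"jaw":0.094}
    - {"rot":[0,0,0],"offset":[-0.03,0.19,0.1],"jaw":0.094}
    - {"rot":[0,0,0],"offset":[-0.02,0.25,0.1],"jaw":0.094}
    - {"rot":[0,0,0],"offset":[-0.01,0.31,0.1],"jaw":0.094}

```text
clock: 9.32
ee_pos: [0.5263, 0.1625, 0.2065]
eef_rot: [[0.994, -0.105, 0.004], [-0.105, -0.994, 0.002], [0.004, -0.002, -1.0]]
contact_force: [1.1, -0.9, 0.0]
finger_gap: 0.057
```

```bash
python3 - <<'E'
from h import *
print(readout.get_obs()['joints'].round(1), readout.get_obs()['contact_force'])
x=np.array([.9943,-.106,0]);y=np.array([.106,.9943,0]);c=np.array([.5625,-.153,0])
p,d=snapshot('top'); K,T=cam('top'); W=world(K,T,d)
print([(b['location'],round(b['conf'],2)) for b in nets.mark_of('top','mouth')][:2], proj(K,T,[.5652,-.153,.147]))
a=p[165:290,400:535]; 
b,d2=snapshot('scene'); print([(b['location'],round(b['conf'],2)) for b in nets.mark_of('scene','mouth')][:2])
save('ws7',np.hstack([cv2.resize(a,(400,400),interpolation=cv2.INTER_CUBIC),cv2.resize(b[240:440,100:320],(400,400),interpolation=cv2.INTER_CUBIC)]))
for nm,dd in (('top',d),('scene',d2)):
    K,T=cam(nm); W=world(K,T,dd).reshape(-1,3); W=W[dd.ravel()>0]
    L=np.c_[(W-c)@x,(W-c)@y,W[:,2]]; m=(abs(L[:,0])<.04)&(abs(L[:,1])<.04)&(L[:,2]>.139)&(L[:,2]<.155); q=L[m]
    print(nm,m.sum(),q.min(0),q.max(0),q.mean(0), cv2.minEnclosingCircle(q[:,:2].astype(np.float32)*1000))
E
```

```text
[ -25.6   26.1    8.1  101.5   -4.5   52.4 -111.6] [ 1.143389   -0.94233822  0.01165221]
[([478.3, 205.3], 0.94)] [477.60410851 206.95607983]
[([186.2, 326.0], 0.98)]
top 352 [-0.02527347 -0.02689416  0.13900153] [0.02683558 0.02566086 0.14915454] [ 0.00391627 -0.00422012  0.14397417] ((0.4152679443359375, -0.4618222117424011), 26.799301147460938)
scene 496 [-0.02289135 -0.02456779  0.1390023 ] [0.02981616 0.02770226 0.14944028] [-0.00389189  0.00053832  0.14457891] ((3.115279197692871, 1.3654298782348633), 27.03074073791504)
```

View pics/ws7.png

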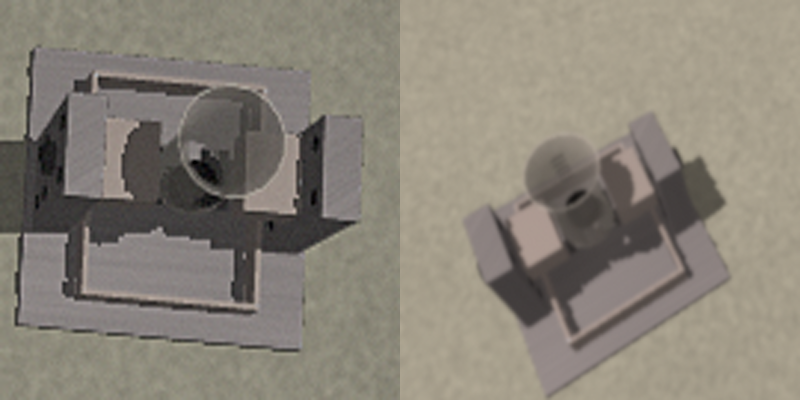

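Barrel upright: the mouth's circle centre is (0.5645, −0.1527) from the two cameras, and the dark stopper is still inside. Now to the rod.

Call:
step_arm:
  steps:
    - {"rot":[0,0,10.5],"offset":[0.002,0.02,0.01],"jaw":0.094}
    - {"rot":[0,0,21],"offset":[0.004,0.04,0.02],"jaw":0.094}
    - {"rot":[0,0,31.5],"offset":[0.005,0.06,0.02],"jaw":0.094}
    - {"rot":[0,0,42],"offset":[0.006,0.08,0.02],"jaw":0.094}
    - {"rot":[0,0,52.5],"offset":[0.007,0.1,0.02],"jaw":0.094}
    - {"rot":[0,0,63],"offset":[0.008,0.12,0.02],"jaw":0.094}
    - {"rot":[0,0,73.5],"offset":[0.009,0.14,0.02],"jaw":0.094}
    - {"rot":[0,0,84],"offset":[0.009,0.14,0.02],"jaw":0.094}

```text
clock: 10.52
ee_pos: [0.5342, 0.2997, 0.226]
eef_rot: [[0.204, 0.979, 0.001], [0.979, -0.204, 0.001], [0.002, 0.001, -1.0]]
contact_force: [-0.4, -0.3, -0.6]
finger_gap: 0.0939
```

Call:
step_arm:
  steps:
    - {"rot":[0,0,10],"offset":[0,0,0],"jaw":0.094}
    - {"rot":[0,0,20],"offset":[0,0,0],"jaw":0.094}
    - {"rot":[0,0,28.5],"offset":[0,0,0],"jaw":0.094}
    - {"rot":[0,0,28.5],"offset":[0,0,0],"jaw":0.094}

```text
clock: 11.02
ee_pos: [0.5345, 0.2976, 0.2259]
eef_rot: [[-0.279, 0.96, 0.001], [0.96, 0.279, 0.0], [-0.0, 0.001, -1.0]]
contact_force: [0.1, 0.2, -0.2]
finger_gap: 0.0942
```

```bash
python3 - <<'E'
from h import *
o=readout.get_obs(); print(o['ee_pos'],o['joints'].round(1))
p,d=snapshot('wrist'); K,T=cam('wrist',o); save('w8',p); np.save('w8.npy',d)
W=world(K,T,d); h=W[...,2]; print(proj(K,T,o['ee_pos']))
c=np.array([.531,.302])
rr=np.hypot(W[...,0]-c[0],W[...,1]-c[1])
m=(rr<.025)&(h>.155)&(h<.18)&(d>0); q=W[m]; print('handle',len(q),q[:,2].max(),cv2.minEnclosingCircle(q[:,:2].astype(np.float32)*1000))
m=(rr<.045)&(h>.11)&(h<.128)&(d>0); q=W[m]; print('collar',len(q),np.median(q[:,2]),cv2.minEnclosingCircle(q[:,:2].astype(np.float32)*1000))
E
```

```text
[0.53448126 0.29761248 0.22594357] [-18.2  31.4 -21.8  89.7  12.8  61.3 -27.2]
[315.57011842 271.0633822 ]
handle 700 0.16817568940341843 ((534.0328979492188, 304.0787658691406), 10.826748847961426)
collar 2139 0.12156371602486377 ((534.193359375, 303.9495544433594), 27.003896713256836)
```

View pics/w8.png

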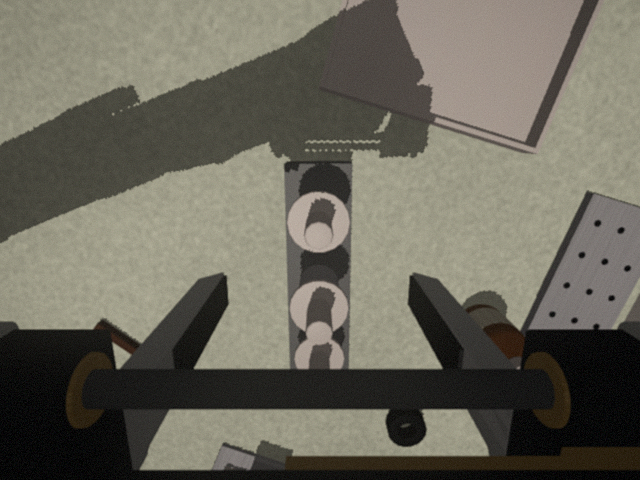

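```bash
python3 - <<'E'
from h import *
o=readout.get_obs(); K,T=cam('wrist',o); d=np.load('w8.npy'); W=world(K,T,d)
R=o['eef_rot']; L=(W-o['ee_pos'])@R
for r,c in [(280,224),(285,222),(300,215),(285,212),(320,205),(280,415),(290,420),(300,428)]: print(r,c,(L[r,c]*1000).round(1), d[r,c])
m=(d<.3)&(d>.05); print((L[m][:,2].max()*1000), np.percentile(L[m][:,2]*1000,[90,99,99.9]))
E
```

```text
280 224 [  6.6 -45.8 -30.9] 0.18629879
285 222 [  5.6 -45.8 -35.2] 0.18235105
300 215 [  3.7 -45.8 -48.5] 0.16997878
285 212 [  9.3 -48.  -44.2] 0.17275399
320 205 [  1.7 -46.  -64.1] 0.1554646
280 415 [  8.2  49.  -35.1] 0.18180066
290 420 [  7.6  48.5 -46.1] 0.17130394
300 428 [  7.6  49.  -57.3] 0.1604722
89.31412221272409 [-83.75461938  59.64233795  76.71400404]
```

Call:
step_arm:
  steps:
    - {"rot":[0,0,0],"offset":[-0.0015,0.0044,-0.04],"jaw":0.094}
    - {"rot":[0,0,0],"offset":[-0.0015,0.0044,-0.08],"jaw":0.094}
    - {"rot":[0,0,0],"offset":[-0.0015,0.0044,-0.115],"jaw":0.094}
    - {"rot":[0,0,0],"offset":[-0.0015,0.0044,-0.126],"jaw":0.094}
    - {"rot":[0,0,0],"offset":[-0.0015,0.0044,-0.126],"jaw":0.094}

```text
clock: 11.7
ee_pos: [0.532, 0.3036, 0.1]
eef_rot: [[-0.282, 0.96, -0.0], [0.96, 0.282, -0.0], [-0.0, -0.0, -1.0]]
contact_force: [0.3, 0.3, 0.7]
finger_gap: 0.0938
```

Call:
step_arm:
  steps:
    - {"rot":[0,0,0],"offset":[0,0,0],"jaw":0.06}
    - {"rot":[0,0,0],"offset":[0,0,0],"jaw":0.035}
    - {"rot":[0,0,0],"offset":[0,0,0],"jaw":0.015}
    - {"rot":[0,0,0],"offset":[0,0,0],"jaw":0.01}
    - {"rot":[0,0,0],"offset":[0,0,0],"jaw":0.01}
    - {"rot":[0,0,0],"offset":[0,0,0],"jaw":0.01}
  force: 45

```text
clock: 12.45
ee_pos: [0.5318, 0.3038, 0.0999]
eef_rot: [[-0.283, 0.959, -0.0], [0.959, 0.283, 0.0], [0.0, -0.0, -1.0]]
contact_force: [0.1, -0.5, 0.1]
finger_gap: 0.0374
```

Call:
step_arm:
  steps:
    - {"rot":[0,0,0],"offset":[0,0,0],"jaw":0.01}
    - {"rot":[0,0,0],"offset":[0,0,0],"jaw":0.01}
    - {"rot":[0,0,0],"offset":[0,0,0],"jaw":0.01}

```text
clock: 12.82
ee_pos: [0.5318, 0.3038, 0.0999]
eef_rot: [[-0.283, 0.959, -0.0], [0.959, 0.283, -0.0], [-0.0, -0.0, -1.0]]
contact_force: [-1.2, 0.3, -0.5]
finger_gap: 0.0213
```

```bash
python3 - <<'E'
from h import *
o=readout.get_obs(); print(o['finger_gap'],o['contact_force'])
p,d=snapshot('wrist'); b,_=snapshot('scene')
save('ws9',np.hstack([cv2.resize(p[100:440,140:500],(400,400)),cv2.resize(b[90:290,330:530],(400,400),interpolation=cv2.INTER_CUBIC)]))
E
```

```text
0.021348482600534513 [-1.24852791  0.32820954 -0.4783784 ]
```

View pics/ws9.png

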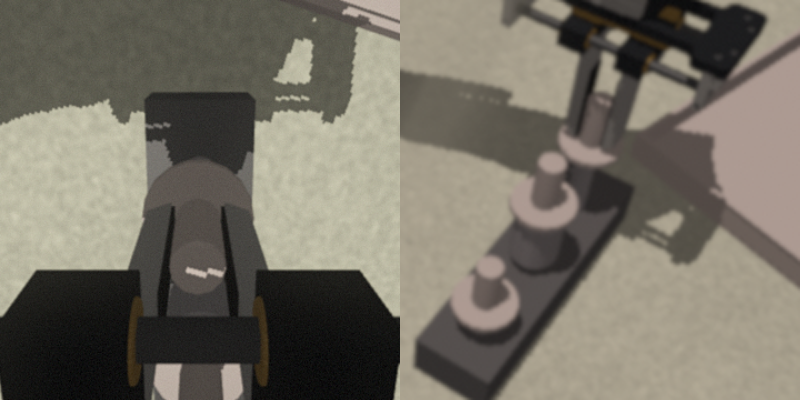

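Both fingers are on rod A's handle, gap 21 mm. Lifting straight up.

Call:
step_arm:
  steps:
    - {"rot":[0,0,0],"offset":[0,0,0.01],"jaw":0.01}
    - {"rot":[0,0,0],"offset":[0,0,0.03],"jaw":0.01}
    - {"rot":[0,0,0],"offset":[0,0,0.06],"jaw":0.01}
    - {"rot":[0,0,0],"offset":[0,0,0.1],"jaw":0.01}
    - {"rot":[0,0,0],"offset":[0,0,0.14],"jaw":0.01}
    - {"rot":[0,0,0],"offset":[0,0,0.165],"jaw":0.01}
    - {"rot":[0,0,0],"offset":[0,0,0.165],"jaw":0.01}

```text
clock: 13.8
ee_pos: [0.5327, 0.3047, 0.2674]
eef_rot: [[-0.283, 0.959, 0.004], [0.959, 0.283, 0.002], [0.001, 0.004, -1.0]]
contact_force: [-0.1, 0.5, -1.4]
finger_gap: 0.0208
```

```bash
python3 - <<'E'
from h import *
o=readout.get_obs(); print(o['finger_gap'],o['contact_force'],o['ee_pos'])
b,d=snapshot('scene'); K,T=cam('scene')
e=o['ee_pos']; f=e.copy(); f[2]=.175
W=world(K,T,d); L=W-e; m=(np.hypot(L[...,0],L[...,1])<.04)&(d>0)&(W[...,2]>.12)&(W[...,2]<.35)
q=W[m]; print(len(q), np.percentile(q[:,2],[0,1,5]))
lo=q[(q[:,2]<.25)]; print('shank',len(lo),lo.mean(0) if len(lo) else '')
for z in (.18,.2,.22,.24):
    k=q[abs(q[:,2]-z)<.01]
    if len(k): print(z,k[:,:2].mean(0)-e[:2],len(k))
u=proj(K,T,f).astype(int); print(u); u0=max(0,min(640-240,u[0]-120)); v0=max(0,u[1]-160)
save('s10',cv2.resize(b[v0:v0+220,u0:u0+240],None,fx=3,fy=2.7,interpolation=cv2.INTER_CUBIC))
E
```

```text
0.02078458491592597 [-0.12668364  0.4919753  -1.35735308] [0.53271856 0.30469643 0.26744311]
2638 [0.17911683 0.18294702 0.20076775]
shank 464 [0.53645744 0.29862691 0.21571433]
0.18 [ 0.00391447 -0.00610321] 68
0.2 [ 0.00407429 -0.00594671] 121
0.22 [ 0.00359978 -0.00596581] 136
0.24 [ 0.00349709 -0.00626142] 139
[432 135]
```

View pics/s10.png

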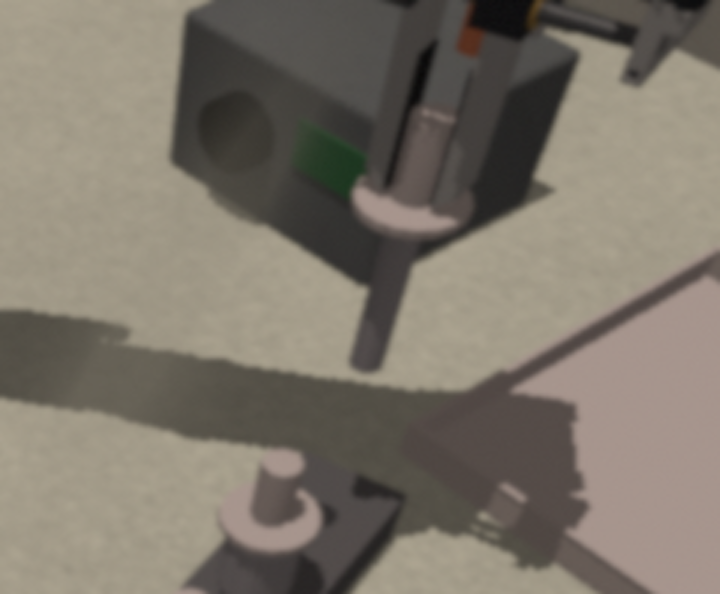

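The rod hangs vertical and centred, with its foot at z≈0.177 (TCP − 0.090). Carrying it over the mouth.

Call:
step_arm:
  steps:
    - {"rot":[0,0,0],"offset":[-0.01,-0.03,0.02],"jaw":0.01}
    - {"rot":[0,0,0],"offset":[-0.02,-0.08,0.025],"jaw":0.01}
    - {"rot":[0,0,0],"offset":[-0.02,-0.135,0.025],"jaw":0.01}
    - {"rot":[0,0,0],"offset":[-0.01,-0.19,0.025],"jaw":0.01}
    - {"rot":[0,0,0],"offset":[0,-0.245,0.025],"jaw":0.01}
    - {"rot":[0,0,0],"offset":[0.01,-0.3,0.025],"jaw":0.01}
    - {"rot":[0,0,0],"offset":[0.02,-0.355,0.02],"jaw":0.01}
    - {"rot":[0,0,0],"offset":[0.028,-0.41,0.01],"jaw":0.01}

```text
clock: 14.85
ee_pos: [0.5592, -0.1079, 0.2735]
eef_rot: [[-0.283, 0.959, -0.002], [0.959, 0.283, 0.0], [0.001, -0.002, -1.0]]
contact_force: [1.1, 0.4, -1.1]
finger_gap: 0.0214
```

Call:
step_arm:
  steps:
    - {"rot":[0,0,0],"offset":[0.004,-0.04,-0.01],"jaw":0.01}
    - {"rot":[0,0,0],"offset":[0.004,-0.046,-0.01],"jaw":0.01}
    - {"rot":[0,0,0],"offset":[0.004,-0.046,-0.01],"jaw":0.01}

```text
clock: 15.22
ee_pos: [0.5631, -0.1515, 0.2638]
eef_rot: [[-0.283, 0.959, -0.002], [0.959, 0.283, 0.001], [0.002, -0.002, -1.0]]
contact_force: [0.7, 1.0, -1.0]
finger_gap: 0.0218
```

```bash
python3 - <<'E'
from h import *
o=readout.get_obs(); e=o['ee_pos']; print(o['finger_gap'],o['contact_force'],e,o['joints'].round(0))
b,d=snapshot('scene'); K,T=cam('scene'); W=world(K,T,d); L=W-e
m=(np.hypot(L[...,0],L[...,1])<.035)&(d>0)&(W[...,2]>.155)&(W[...,2]<.28); q=W[m]
print(q[:,2].min())
for z in (.18,.2,.22,.24):
    k=q[abs(q[:,2]-z)<.008]; print(z,k[:,:2].mean(0),len(k))
m=(np.hypot(L[...,0],L[...,1])<.05)&(d>0)&(W[...,2]>.138)&(W[...,2]<.153); q=W[m]; print(cv2.minEnclosingCircle(q[:,:2].astype(np.float32)*1000))
save('s11',cv2.resize(b[200:420,100:320],None,fx=3,fy=2.7,interpolation=cv2.INTER_CUBIC))
E
```

```text
0.021782497616280715 [ 0.72999176  0.97786717 -1.01918861] [ 0.56306145 -0.15150107  0.26384082] [ 24.  27. -17.  91.   8.  64.  21.]
0.17499881521864857
0.18 [ 0.57007492 -0.15192101] 79
0.2 [ 0.57016839 -0.15161184] 111
0.22 [ 0.57003575 -0.15204458] 114
0.24 [ 0.56999222 -0.15194825] 131
((565.4479370117188, -151.8984832763672), 27.1982421875)
```

View pics/s11.png

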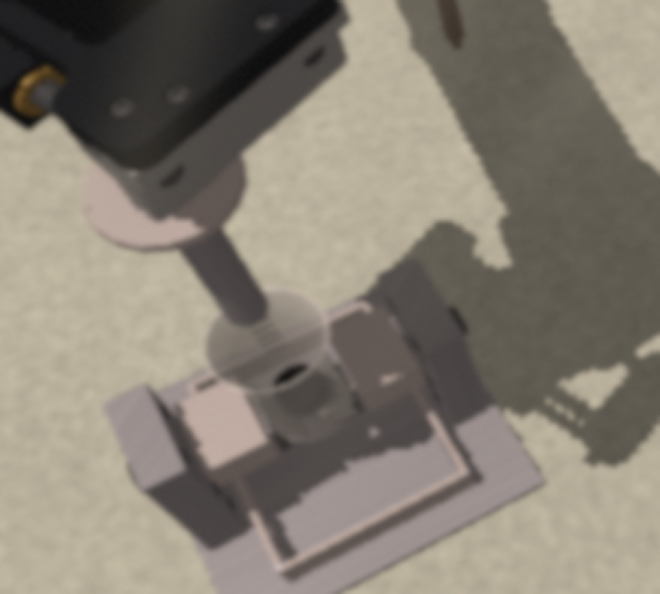

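Rod axis ≈ (0.562, −0.152) against the mouth at (0.565, −0.152), same camera: shift +2.5 mm and lower.

Call:
step_arm:
  steps:
    - {"rot":[0,0,0],"offset":[0.0025,-0.0005,0],"jaw":0.01}
    - {"rot":[0,0,0],"offset":[0.0025,-0.0005,-0.02],"jaw":0.01}
    - {"rot":[0,0,0],"offset":[0.0025,-0.0005,-0.04],"jaw":0.01}
    - {"rot":[0,0,0],"offset":[0.0025,-0.0005,-0.06],"jaw":0.01}
    - {"rot":[0,0,0],"offset":[0.0025,-0.0005,-0.075],"jaw":0.01}
    - {"rot":[0,0,0],"offset":[0.0025,-0.0005,-0.075],"jaw":0.01}
  force: 60

```text
clock: 16.02
ee_pos: [0.5657, -0.1519, 0.1892]
eef_rot: [[-0.284, 0.959, -0.002], [0.959, 0.284, 0.001], [0.001, -0.002, -1.0]]
contact_force: [0.1, -0.4, -1.4]
finger_gap: 0.0214
```

Call:
step_arm:
  steps:
    - {"rot":[0,0,0],"offset":[0,0,-0.006],"jaw":0.01}
    - {"rot":[0,0,0],"offset":[0,0,-0.012],"jaw":0.01}
    - {"rot":[0,0,0],"offset":[0,0,-0.018],"jaw":0.01}

```text
clock: 16.4
ee_pos: [0.5664, -0.1528, 0.1719]
eef_rot: [[-0.283, 0.959, 0.0], [0.959, 0.283, -0.0], [-0.0, 0.0, -1.0]]
contact_force: [-0.6, -0.9, -1.3]
finger_gap: 0.0212
```

Call:
step_arm:
  steps:
    - {"rot":[0,0,0],"offset":[0,0,-0.004],"jaw":0.01}
    - {"rot":[0,0,0],"offset":[0,0,-0.008],"jaw":0.01}
    - {"rot":[0,0,0],"offset":[0,0,-0.012],"jaw":0.01}

```text
clock: 16.77
ee_pos: [0.5678, -0.153, 0.1618]
eef_rot: [[-0.283, 0.959, 0.003], [0.959, 0.283, -0.001], [-0.002, 0.003, -1.0]]
contact_force: [-0.6, -0.2, 10.4]
finger_gap: 0.0211
```

Call:
step_arm:
  steps:
    - {"rot":[0,0,0],"offset":[0,0,-0.004],"jaw":0.01}
    - {"rot":[0,0,0],"offset":[0,0,-0.008],"jaw":0.01}
    - {"rot":[0,0,0],"offset":[0,0,-0.012],"jaw":0.01}

```text
clock: 17.15
ee_pos: [0.5683, -0.154, 0.1492]
eef_rot: [[-0.283, 0.959, 0.005], [0.959, 0.283, -0.002], [-0.003, 0.004, -1.0]]
contact_force: [0.9, -0.7, 5.6]
finger_gap: 0.021
```

Call:
step_arm:
  steps:
    - {"rot":[0,0,0],"offset":[0,0,-0.004],"jaw":0.01}
    - {"rot":[0,0,0],"offset":[0,0,-0.008],"jaw":0.01}
    - {"rot":[0,0,0],"offset":[0,0,-0.011],"jaw":0.01}

```text
clock: 17.52
ee_pos: [0.5654, -0.1522, 0.136]
eef_rot: [[-0.283, 0.959, -0.002], [0.959, 0.283, 0.001], [0.001, -0.002, -1.0]]
contact_force: [0.2, -0.2, -0.8]
finger_gap: 0.0215
```

Call:
step_arm:
  steps:
    - {"rot":[0,0,0],"offset":[0,0,-0.002],"jaw":0.01}
    - {"rot":[0,0,0],"offset":[0,0,-0.004],"jaw":0.01}
    - {"rot":[0,0,0],"offset":[0,0,-0.005],"jaw":0.01}

```text
clock: 17.9
ee_pos: [0.5662, -0.1526, 0.1319]
eef_rot: [[-0.283, 0.959, -0.0], [0.959, 0.283, 0.0], [0.0, -0.0, -1.0]]
contact_force: [0.4, 0.2, 1.7]
finger_gap: 0.0214
```

```bash
python3 - <<'E'
from h import *
b,d=snapshot('scene'); a,_=snapshot('top')
save('s12',np.hstack([cv2.resize(b[240:440,100:320],(400,400),interpolation=cv2.INTER_CUBIC),cv2.resize(a[150:290,390:540],(400,400),interpolation=cv2.INTER_CUBIC)]))
for n in('scene','top'): print([(b['box'],b['location'] if 'location' in b else '',round(b['conf'],2)) for b in nets.boxes_of(n,'plug')])
E
```

```text
[([210.3, 355.5, 219.4, 366.4], '', 0.51)]
[]
```

View pics/s12.png

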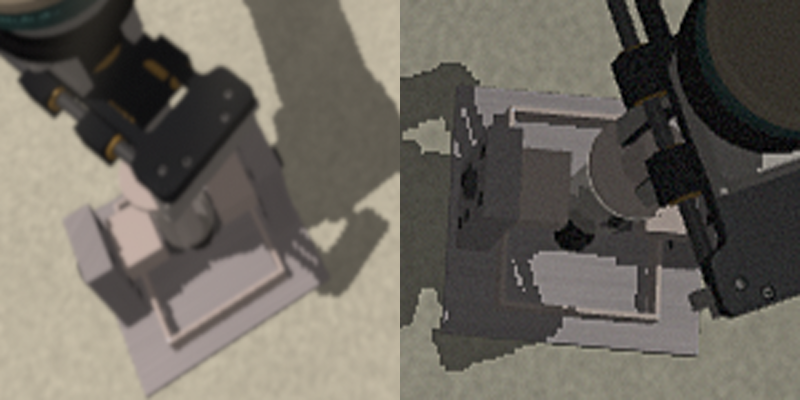

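The top view shows the black stopper lying in the tray at zoom (573,235), and the collar is over the mouth. Seating a touch more, then checking.

Call:
step_arm:
  steps:
    - {"rot":[0,0,0],"offset":[0,0,-0.0015],"jaw":0.01}
    - {"rot":[0,0,0],"offset":[0,0,-0.0025],"jaw":0.01}
    - {"rot":[0,0,0],"offset":[0,0,-0.0025],"jaw":0.01}

```text
clock: 18.48
ee_pos: [0.5666, -0.1527, 0.1317]
eef_rot: [[-0.283, 0.959, 0.001], [0.959, 0.283, -0.001], [-0.001, 0.001, -1.0]]
contact_force: [-3.8, 0.5, 14.5]
finger_gap: 0.0215
```

Call:
step_arm:
  steps:
    - {"rot":[0,0,0],"offset":[-0.0005,0,0.0022],"jaw":0.01}
    - {"rot":[0,0,0],"offset":[-0.0005,0,0.0022],"jaw":0.01}
    - {"rot":[0,0,0],"offset":[-0.0005,0,0.0022],"jaw":0.03}
    - {"rot":[0,0,0],"offset":[-0.0005,0,0.0022],"jaw":0.05}
    - {"rot":[0,0,0],"offset":[-0.0005,0,0.0022],"jaw":0.06}
    - {"rot":[0,0,0],"offset":[-0.0005,0,0.0022],"jaw":0.06}

```text
clock: 19.23
ee_pos: [0.5658, -0.1526, 0.1316]
eef_rot: [[-0.283, 0.959, -0.0], [0.959, 0.283, 0.0], [0.0, -0.0, -1.0]]
contact_force: [1.0, 0.5, 0.0]
finger_gap: 0.0567
```

Call:
step_arm:
  steps:
    - {"rot":[0,0,0],"offset":[0,0,0.01],"jaw":0.06}
    - {"rot":[0,0,0],"offset":[0,0,0.04],"jaw":0.06}
    - {"rot":[0,0,0],"offset":[0,0,0.09],"jaw":0.06}
    - {"rot":[0,0,0],"offset":[-0.01,0.05,0.12],"jaw":0.06}
    - {"rot":[0,0,0],"offset":[-0.02,0.11,0.12],"jaw":0.06}
    - {"rot":[0,0,0],"offset":[-0.04,0.16,0.12],"jaw":0.06}
    - {"rot":[0,0,0],"offset":[-0.06,0.21,0.12],"jaw":0.06}
    - {"rot":[0,0,0],"offset":[-0.06,0.21,0.12],"jaw":0.06}

```text
clock: 20.23
ee_pos: [0.5044, 0.0622, 0.2529]
eef_rot: [[-0.291, 0.957, 0.001], [0.957, 0.291, 0.002], [0.002, 0.001, -1.0]]
contact_force: [0.8, -1.0, -0.6]
finger_gap: 0.06
```

```bash
python3 - <<'E'
from h import *
b,d=snapshot('scene'); a,d2=snapshot('top')
save('s13',np.hstack([cv2.resize(b[240:440,100:320],(400,400),interpolation=cv2.INTER_CUBIC),cv2.resize(a[150:290,390:540],(400,400),interpolation=cv2.INTER_CUBIC)]))
for n,dd in(('scene',d),('top',d2)):
    for l in ('plug','rod'): print(n,l,[(q['box'],round(q['conf'],2)) for q in nets.boxes_of(n,l)][:3])
    K,T=cam(n); W=world(K,T,dd).reshape(-1,3); W=W[dd.ravel()>0]; r=np.hypot(W[:,0]-.5645,W[:,1]+.1525)
    h=W[(r<.02)&(W[:,2]>.18)&(W[:,2]<.25)]; c=W[(r<.04)&(W[:,2]>.142)&(W[:,2]<.165)]
    t=h[h[:,2]>h[:,2].max()-.006]
    print(n,'handle top z',np.percentile(h[:,2],99), cv2.minEnclosingCircle(t[:,:2].astype(np.float32)*1000),'collar z',np.median(c[:,2]),cv2.minEnclosingCircle(c[:,:2].astype(np.float32)*1000))
print(readout.get_obs()['contact_force'],readout.get_obs()['ee_pos'])
E
```

```text
scene plug []
scene rod [([165.7, 301.5, 209.6, 345.0], 0.84)]
scene handle top z 0.20015581209522 ((566.1083374023438, -153.1512451171875), 11.174113273620605) collar z 0.15326076854419857 ((566.4835205078125, -152.7869873046875), 27.402645111083984)
top plug [([487.7, 188.6, 520.3, 232.8], 0.67)]
top rod []
top handle top z 0.19873314581777382 ((568.2138061523438, -160.79837036132812), 6.709141254425049) collar z 0.1512274257061621 ((570.9129028320312, -180.03257751464844), 9.999999747378752e-05)
[ 0.18292529  0.73172804 -0.1429311 ] [0.50628721 0.05576628 0.25167199]
```

View pics/s13.png

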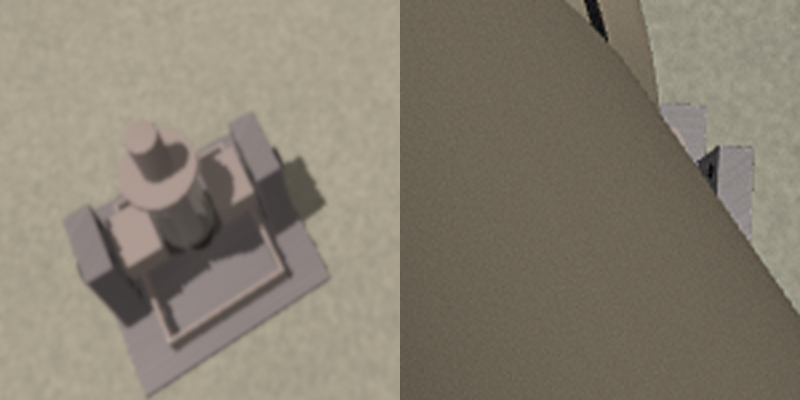

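Rod seated: collar top 0.153 (expected 0.153), handle top about 0.199 (expected 0.198). Clearing the top camera to confirm the stopper.

Call:
step_arm:
  steps:
    - {"rot":[0,0,0],"offset":[0,0.055,0.02],"jaw":0.06}
    - {"rot":[0,0,0],"offset":[-0.01,0.11,0.03],"jaw":0.06}
    - {"rot":[0,0,0],"offset":[-0.02,0.165,0.03],"jaw":0.06}
    - {"rot":[0,0,0],"offset":[-0.03,0.22,0.03],"jaw":0.06}
    - {"rot":[0,0,0],"offset":[-0.05,0.27,0.03],"jaw":0.06}
    - {"rot":[0,0,0],"offset":[-0.07,0.32,0.03],"jaw":0.06}
    - {"rot":[0,0,0],"offset":[-0.07,0.32,0.03],"jaw":0.06}

```text
clock: 21.4
ee_pos: [0.4332, 0.3815, 0.2814]
eef_rot: [[-0.289, 0.957, -0.002], [0.957, 0.289, 0.003], [0.003, -0.001, -1.0]]
contact_force: [0.1, 0.1, -1.0]
finger_gap: 0.0599
```

```bash
python3 - <<'E'
from h import *
a,d=snapshot('top'); print([(q['box'],round(q['conf'],2)) for q in nets.boxes_of('top','plug')][:3])
save('t14',cv2.resize(a[160:290,395:535],None,fx=5,fy=4.5,interpolation=cv2.INTER_CUBIC))
K,T=cam('top'); W=world(K,T,d); m=(a.mean(-1)<25)&(W[...,2]>.0)&(W[...,2]<.05); m[:, :395]=0;m[:,535:]=0;m[:165]=0;m[290:]=0
q=W[m]; print(len(q),q.mean(0),np.percentile(q[:,2],[5,50,95])); v,u=np.where(m); print(np.median(u),np.median(v))
E
```

```text
[]
99 [ 0.55051685 -0.14273378  0.02061337] [0.01182043 0.02070908 0.02563481]
454.0 233.0
```

View pics/t14.png

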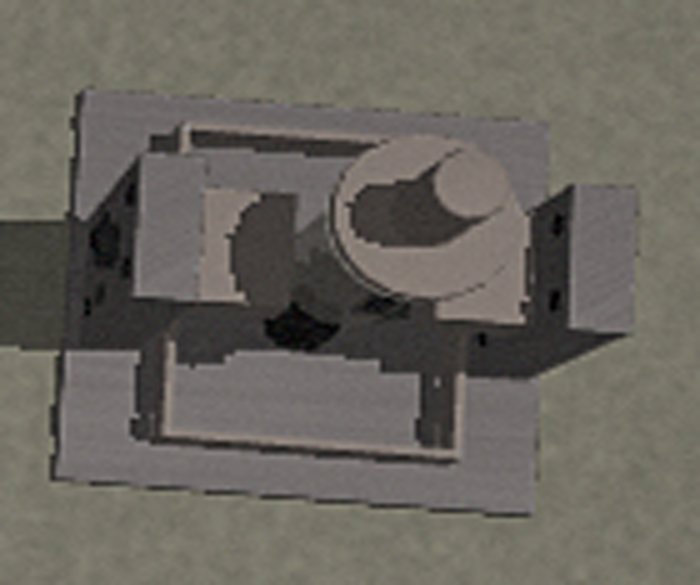

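The black stopper lies in the tray at zoom (302,325), z≈0.02, as expected for a 16 mm stopper on the 6 mm floor. The rod stands upright with its collar on the mouth and the arm is clear. Handing in.

```bash
python3 -c "
from cell import ticket; print(ticket.finish_job())"
```

```text
the job is handed in; nothing more can be done
None
```

I tipped the barrel upright against its stop, then pushed the long plain rod fully down it and let go. The stopper fell into the tray, and I handed the job in at about 21.5 s of the 61 s allowed.

**Last checks:**
- **Barrel:** it was up against its stop, where a further 2 mm command moved nothing and the push force was 9 N. The last pictures still show it upright.
- **Rod:** it stands upright with its collar top at 0.153 m and its handle top at about 0.199 m, as expected with the collar resting on the mouth.
- **Stopper:** the top picture shows it in the tray with its top near 0.021 m, which fits a 16 mm stopper on the 6 mm floor. The stopper network found nothing in that picture, so this rests on the picture and the depth reading.
- **Arm:** it is well clear and touching nothing. The most force I read was about 14.5 N, when seating the collar.

**What disagreed:**
- **Finger length:** depth from the wrist and scene cameras put the finger ends about 30 mm above the reported TCP. Because of this, my first push passed over the barrel without touching it. I allowed for the difference afterwards.
- **Stand position:** the top, scene and wrist cameras disagreed by up to about 5 mm. I settled it from where the barrel met its stop.

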